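Put the chopping boards away by thickness

ROBOT

A 7-joint arm with a two-finger parallel gripper is mounted at the origin on the work surface. World frame = base frame: x ahead of the robot, y to its left, z up, the work surface at z = 0. Lengths are in m, angles in rad, forces in N, time in s.
With the tool pointing down it reaches from about 0.4 to 0.875 m from the base axis. Payload 19.3 kg.
Tool frame: the origin (TCP) lies midway between the tips of the shut fingers; the grasp point (between the pads) lies bot.pinch_z behind it (bot.pinch_z is the distance from the TCP to the grasp point, in m); z points along the fingers, y is the direction in which the jaws open and shut (so a half turn about z gives the same grasp; the last joint's range is limited). The gripper opens to 85 mm and grips with 20 to 120 N. Pads are 22 mm wide; open, the fingers measure 114 mm over their backs; the gripper's body (76 mm by 85 mm) begins 54 mm behind the grasp point. The pads swing forward as they close: fully open they stand 13 mm farther back than shut.
Start: joints at [-1.249, 0.521, -0.036, 1.599, 0.021, 1.021, -0.113], TCP at [0.239, 0.578, 0.195] pointing down, gripper open.
Joint ranges: [-2.91, 2.91], [-0.3, 2.13], [-1.5, 1.42], [0.17, 2.43], [-1.26, 4.41], [0.16, 1.93], [-2.52, 2.52]. Speed limits (rad/s): [1.89, 1.89, 2.39, 2.39, 3.01, 3.01, 3.01].

INTERFACE

Orientations are given as a 3x3 rotation matrix whose columns are the frame's x, y, z axes.
In Python, from bench import bot gives the robot as it stands.
- The arm moves only by the tool servo_tool, never from a script. Its argument "series" is a list of rows, each a list of 7 numbers: the turn, a rotation vector about the world's x, y, z in degrees, then the shift along the world's x, y, z in mm, then the opening in per cent of the stroke, from 0 (shut) to 100 (fully open). In form: [[ax, ay, az, dx, dy, dz, jaw], ...]. A call has exactly 10 rows; each row is the pose to reach, as a shift and turn from the pose commanded when the call began; what a row does not reach only later rows make up. A row lasts 1/8 s, in which the tool goes at most 62.5 mm and 10.7 degrees, less where a joint would pass 70% of its speed; a pose out of reach is approached as far as the arm can. A call with a gripper value outside its range is refused whole. The fingers move at their own pace and stop on an object; "squeeze" is the grip in N (left out, the last holds). Time passes only in rows, so rows that repeat a pose let the fingers close, or fill a call up. It gives the time, the measured TCP pose, the force and the opening at its end, in the units of the state.
- bot.read_state(): the state, without advancing time (a new reading comes with each control period).
- bot.capture(name): name is "scene" or "top" or "wrist"; returns the picture (480x640x3 uint8, red, green, blue); there is no depth.
- bot.calibration(name): a dict with "vertical_fov" (degrees; the focal length in pixels is half the picture's height over the tangent of half this angle, whatever the lens; pixels are square), "cx", "cy" (the principal point, pixels), "D" ([k1, k2, p1, p2, k3] as OpenCV has them; the pictures are not rectified), "position" and "rotation" of the camera in the world. Camera axes: x right, y up, looking along -z (the intrinsics and any distortion apply to the point x, -y, -z); pixel columns grow to the right and rows downward; lengths in m; the calibration is good to about 2 mm. A picture is of the moment at which its call begins: read the wrist's pose just before it. calibration takes no time and is no camera call; for the wrist camera it gives the pose at the moment of the call.
- bot.job_done(): hands the job in, once; it reports no verdict.
The state is a dict: "clock": time; "joint_positions": joint angles; "joint_vel": joint speeds; "tau": joint torques, N m; "tcp_pos": TCP position; "tcp_rot": TCP orientation; "contact_force": force on the tool from outside, world axes, zero at the start; "torque": the same for the moment, N m; "finger_gap": finger opening in m.
Only numpy, scipy, OpenCV 4.12 (cv2) and the standard library are available. Lean on these libraries where they do the work, as an engineer would, in place of code of your own. Each camera call takes 0.05 s, during which the arm holds its last target.

TASK

Move the four white chopping boards from the black drying rack to the wooden storage rack, each standing upright and fully down in the slot made for its thickness (thinnest board in the narrowest slot, and so on up to the thickest in the widest). Lower each board into its slot rather than dropping it in, and leave the sauce bottle between the racks standing where it is.

Things in the scene. Friction and masses are not known exactly. Their poses are not given: they have to be found in the camera images.
- board_a: The thinnest of four white plastic chopping boards, 10 mm thick, about 136 g; all are 130 mm long, 110 mm high as they stand on edge. Starts upright in one of the drying rack's places, lower edge 12 mm above the table. Origin: centre of its lower edge face. x: across its thickness, y: along its length, z: up (half a turn about z is the same).
- board_b: The second thinnest of four white plastic chopping boards, 18 mm thick, about 245 g; all are 130 mm long, 110 mm high as they stand on edge. Starts upright in one of the drying rack's places, lower edge 12 mm above the table. Origin: centre of its lower edge face. x: across its thickness, y: along its length, z: up (half a turn about z is the same).
- board_c: The second thickest of four white plastic chopping boards, 27 mm thick, about 367 g; all are 130 mm long, 110 mm high as they stand on edge. Starts upright in one of the drying rack's places, lower edge 12 mm above the table. Origin: centre of its lower edge face. x: across its thickness, y: along its length, z: up (half a turn about z is the same).
- board_d: The thickest of four white plastic chopping boards, 36 mm thick, about 489 g; all are 130 mm long, 110 mm high as they stand on edge. Starts upright in one of the drying rack's places, lower edge 12 mm above the table. Origin: centre of its lower edge face. x: across its thickness, y: along its length, z: up (half a turn about z is the same).
- slot_a: Fixed light wooden block, 71 x 174 x 53 mm high, with a central open-topped slot 18 mm wide (x) and 154 mm long (y) for the thinnest board. Origin: centre of its underside, 12 mm above the table; black slot floor 8 mm above it. Side walls end 53 mm above it, the top 10 mm flaring 6 mm outward each side; end walls 38 mm. One of four in a row, 72 mm apart, shuffled order, alike but for the slot.
- slot_b: Fixed light wooden block, 71 x 174 x 53 mm high, with a central open-topped slot 26 mm wide (x) and 154 mm long (y) for the second thinnest board. Origin: centre of its underside, 12 mm above the table; black slot floor 8 mm above it. Side walls end 53 mm above it, the top 10 mm flaring 6 mm outward each side; end walls 38 mm. One of four in a row, 72 mm apart, shuffled order, alike but for the slot.
- slot_c: Fixed light wooden block, 71 x 174 x 53 mm high, with a central open-topped slot 35 mm wide (x) and 154 mm long (y) for the second thickest board. Origin: centre of its underside, 12 mm above the table; black slot floor 8 mm above it. Side walls end 53 mm above it, the top 10 mm flaring 6 mm outward each side; end walls 38 mm. One of four in a row, 72 mm apart, shuffled order, alike but for the slot.
- slot_d: Fixed light wooden block, 71 x 174 x 53 mm high, with a central open-topped slot 44 mm wide (x) and 154 mm long (y) for the thickest board. Origin: centre of its underside, 12 mm above the table; black slot floor 8 mm above it. Side walls end 53 mm above it, the top 10 mm flaring 6 mm outward each side; end walls 38 mm. One of four in a row, 72 mm apart, shuffled order, alike but for the slot.
- drying_rack: Fixed black tray, 300 x 174 x 12 mm, the boards standing free on it in four places 72 mm apart along its x, in shuffled order, at least 30 mm clear between neighbours. Five steel hoops, 55 mm high, run along y beside and midway between the places. Origin: centre of its underside, on the table. It and the storage rack may swap sides.
- sauce_bottle: Cream-coloured squeeze bottle with a pointed top, 54 mm across, 135 mm high, standing loose on the table between the two racks. Origin: centre of its underside, z up. To be left standing where it is.
Mind the look-alikes: they are no part of the job. What is shaped like the board_c but orange is not meant. What is shaped like the board_d but red is not meant.

How it is judged:
At the end, for the whole second after the job is handed in: Each board is in its own slot: lower edge centre within 10 mm of the slot centre across and 18 mm along, at most 6 mm above the slot floor, leaning under 0.25 rad, in line within 0.15 rad, at rest. The sauce bottle stands (tilt under 0.2 rad) within 40 mm of its start (x of board_a in the frame of slot_a between -0.01 and 0.01 m and y of board_a in the frame of slot_a between -0.018 and 0.018 m and z of board_a in the frame of slot_a below 0.014 m and angle between each of board_a, board_b, board_c, board_d's own z axis and vertical below 0.25 rad and angle between the y axis of board_a and the y axis of slot_a, either way round below 0.15 rad and linear speed of each of board_a, board_b, board_c, board_d below 0.02 m/s and angular speed of each of board_a, board_b, board_c, board_d below 0.2 rad/s and x of board_b in the frame of slot_b between -0.01 and 0.01 m and y of board_b in the frame of slot_b between -0.018 and 0.018 m and z of board_b in the frame of slot_b below 0.014 m and angle between the y axis of board_b and the y axis of slot_b, either way round below 0.15 rad and x of board_c in the frame of slot_c between -0.01 and 0.01 m and y of board_c in the frame of slot_c between -0.018 and 0.018 m and z of board_c in the frame of slot_c below 0.014 m and angle between the y axis of board_c and the y axis of slot_c, either way round below 0.15 rad and x of board_d in the frame of slot_d between -0.01 and 0.01 m and y of board_d in the frame of slot_d between -0.018 and 0.018 m and z of board_d in the frame of slot_d below 0.014 m and angle between the y axis of board_d and the y axis of slot_d, either way round below 0.15 rad and distance of sauce_bottle from where it was at the start of the episode below 0.04 m and angle between sauce_bottle's own z axis and vertical below 0.2 rad); the robot touches nothing.
It fails at once if a board is dropped into its slot (faster than 0.6 m/s as it enters) ((horizontal distance between board_a and slot_a below 0.03 m and z of board_a in the frame of slot_a below 0.05 m and linear speed of board_a above 0.6 m/s) or (horizontal distance between board_b and slot_b below 0.03 m and z of board_b in the frame of slot_b below 0.05 m and linear speed of board_b above 0.6 m/s) or (horizontal distance between board_c and slot_c below 0.03 m and z of board_c in the frame of slot_c below 0.05 m and linear speed of board_c above 0.6 m/s) or (horizontal distance between board_d and slot_d below 0.03 m and z of board_d in the frame of slot_d below 0.05 m and linear speed of board_d above 0.6 m/s)).
It fails at once if the sauce bottle is knocked over (angle between sauce_bottle's own z axis and vertical above 0.6 rad).
It also fails if it takes over 125 s, if anything falls off the work surface, if the arm or the gripper's body presses on something with over 40 N, if the wrist force passes 120 N, or if a joint passes its speed limit or range.

## Working session

There is one attempt and no reset: what is moved stays moved. The work goes in short steps, Python scripts to look and compute and a tool call to move; the robot and the scene stay as the last step left them, time stands still between calls to the robot, and variables do not carry over. Pictures are saved under pics/ and viewed, and the job is handed in when it is done.

Besides the shell and the picture viewer there is one more tool, called after ">>>" in YAML: its name, and indented under it one key for each argument. servo_tool: Moves the arm, as the interface text tells. Its arguments: {"type":"object","properties":{"series":{"type":"array"},"squeeze":{"type":"number"}},"required":["series"]}

```bash
mkdir -p pics; ls
python3 - <<'E'
from bench import bot
import cv2
print(bot.read_state(), bot.pinch_z)
for n in ["scene","top","wrist"]:
    c=bot.calibration(n); print(n,c)
    im=bot.capture(n); cv2.imwrite(f"pics/{n}0.png",im[:,:,::-1])
E
```

```text
pics
{'clock': 0.0, 'joint_positions': array([-1.24921559,  0.52201702, -0.03629838,  1.60001017,  0.02120305,
        1.02108352, -0.11284165]), 'joint_vel': array([-7.64742747e-04, -1.27068084e-03,  2.18403903e-03, -6.21226001e-05,
       -6.27492476e-05,  1.07445925e-03, -9.88419340e-04]), 'tau': array([ 1.21269454e-04, -9.27066922e+01,  1.97986789e+00, -3.69946146e+01,
        1.77979062e-02,  7.83063238e-03,  7.63193430e-05]), 'tcp_pos': array([0.23855667, 0.57727354, 0.19462343]), 'tcp_rot': array([[-9.24201895e-01,  3.81904099e-01, -3.40878750e-04],
       [ 3.81904239e-01,  9.24201269e-01, -1.08061408e-03],
       [-9.76503733e-05, -1.12888862e-03, -9.99999358e-01]]), 'contact_force': array([ 0.88297024, -0.42776934,  0.15944582]), 'torque': array([-0.04164579, -0.01839712,  0.0296944 ]), 'finger_gap': 0.08481505566562983} 0.0187
scene {'vertical_fov': 43.71578241235855, 'cx': 312.5893451785442, 'cy': 245.3365982165471, 'D': array([-0.1347184,  0.       ,  0.       ,  0.       ,  0.       ]), 'position': array([ 0.91607283, -0.78725556,  0.88314125]), 'rotation': array([[ 0.8
[... 200 characters left out ...]
cy': 235.14150701919678, 'D': array([-0.03691915,  0.        ,  0.        ,  0.        ,  0.        ]), 'position': array([0.29851133, 0.07033893, 1.24442499]), 'rotation': array([[ 0.00317806,  0.98973344, -0.14289024],
       [-0.99999116,  0.00353873,  0.00227005],
       [ 0.00275239,  0.14288176,  0.98973594]])}
wrist {'vertical_fov': 62.53758583565891, 'cx': 328.6769973995141, 'cy': 239.19929604203506, 'D': array([0.02514088, 0.        , 0.        , 0.        , 0.        ]), 'position': array([0.1638981 , 0.6088901 , 0.37246832]), 'rotation': array([[ 0.38302451, -0.8767206 , -0.29095225],
       [ 0.9237366 ,  0.3629457 ,  0.12239736],
       [-0.00170842, -0.31564443,  0.948876  ]])}
```

View pics/scene0.png

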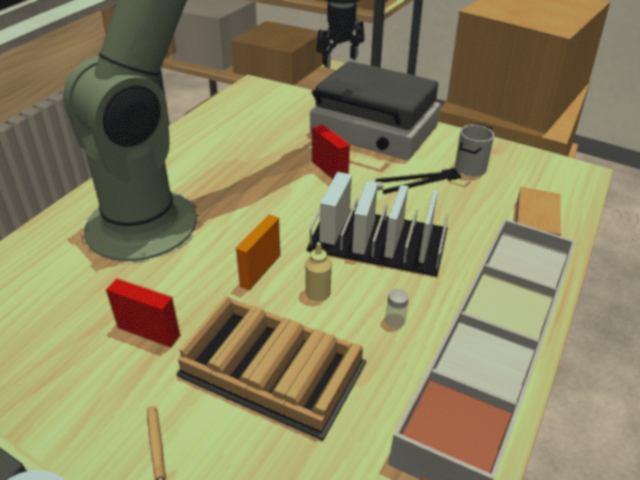

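View pics/top0.png

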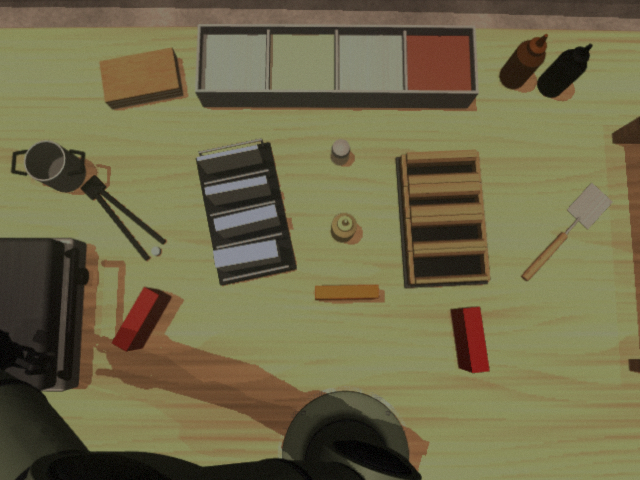

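View pics/wrist0.png

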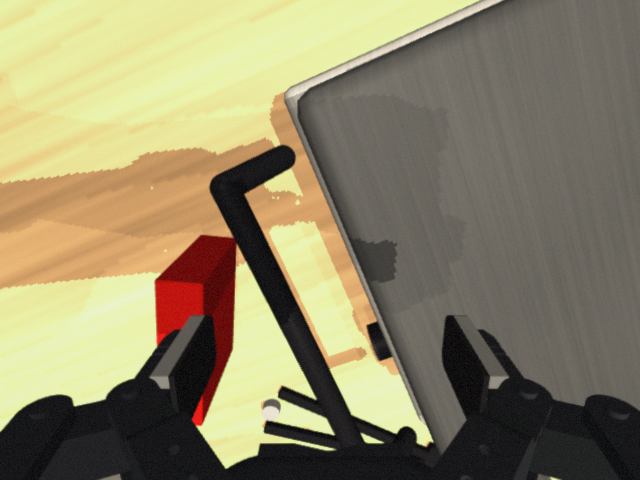

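The top view shows the black rack with four white boards at about (230,153), (237,187), (245,218) and (249,253), and the storage rack at about (445,218). The bottle is at (343,226). Things that could be taken for a board are the orange one (347,292), the red ones (140,318) and (470,338), and the pale tray compartments (235,62) and (370,62). None of those is a white board in the black rack, so I choose the four in the rack and check them in a close crop.

Run:
```python
import cv2
im=cv2.imread("pics/top0.png")
a=cv2.resize(im[130:295,185:305],None,fx=3.4,fy=3.4,interpolation=cv2.INTER_CUBIC)
b=cv2.resize(im[130:295,390:500],None,fx=3.4,fy=3.4,interpolation=cv2.INTER_CUBIC)
import numpy as np
cv2.imwrite("pics/top0c.png",np.hstack([a,b]))
```

```text
(no output)
```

View pics/top0c.png

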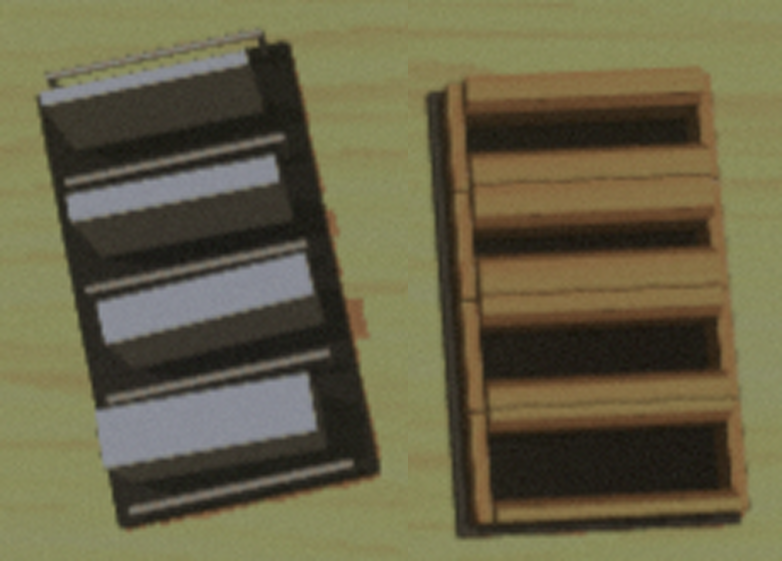

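The crop confirms it. In the drying rack, from far to near, the boards run thin to thick: a, b, c, d. The storage slots from far to near run b, a, c, d by width.

```bash
cat > h.py <<'E'
import numpy as np, cv2
def K(c):
    f=240/np.tan(np.radians(c['vertical_fov'])/2)
    return np.array([[f,0,c['cx']],[0,f,c['cy']],[0,0,1]])
def ray(c,px,z):
    u=cv2.undistortPoints(np.array(px,float).reshape(-1,1,2),K(c),c['D']).reshape(-1,2)
    d=np.c_[u[:,0],-u[:,1],-np.ones(len(u))]@c['rotation'].T
    p=c['position']; return p+d*((z-p[2])/d[:,2])[:,None]
def proj(c,P):
    q=(np.atleast_2d(P)-c['position'])@c['rotation']; q=q*[1,-1,-1]
    return cv2.projectPoints(q.reshape(-1,1,3),np.zeros(3),np.zeros(3),K(c),c['D'])[0].reshape(-1,2)
E
python3 - <<'E'
from bench import bot
from h import *
np.set_printoptions(precision=4,suppress=True)
c=bot.calibration("top"); im=cv2.imread("pics/top0.png"); hsv=cv2.cvtColor(im,cv2.COLOR_BGR2HSV)
m=np.zeros(im.shape[:2],np.uint8); R=(slice(135,290),slice(185,300))
m[R]=((hsv[R][...,1]<75)&(hsv[R][...,2]>130)).astype(np.uint8)
n,l,s,ce=cv2.connectedComponentsWithStats(m)
for i in range(1,n):
    if s[i,4]<150: continue
    cs=cv2.findContours((l==i).astype(np.uint8),cv2.RETR_EXTERNAL,cv2.CHAIN_APPROX_NONE)[0][0]
    P=ray(c,cs[:,0,:],0.122)[:,:2]
    r=cv2.minAreaRect((P*1000).astype(np.float32))
    print("px",ce[i],s[i,4],"world",ray(c,[ce[i]],.122)[0,:2],r)
# bottle
print("bottle", ray(c,[[344,224]],.135))
# dark slots & wood
m2=np.zeros_like(m);R=(slice(140,300),slice(390,500))
m2[R]=((hsv[R][...,2]<70)).astype(np.uint8)
n,l,s,ce=cv2.connectedComponentsWithStats(m2)
for i in range(1,n):
    if s[i,4]>60: print("dark",ce[i],s[i], ray(c,[ce[i]],.02)[0,:2])
w=np.zeros_like(m); w[R]=((hsv[R][...,0]<22)&(hsv[R][...,1]>90)&(hsv[R][...,2]>60))
cs=max(cv2.findContours(w,cv2.RETR_EXTERNAL,cv2.CHAIN_APPROX_NONE)[0],key=cv2.contourArea)
r=cv2.minAreaRect(cs);print(r, ray(c,cv2.boxPoints(r),.065)[:,:2])
a=cv2.resize(im[140:295,390:500],None,fx=5,fy=5,interpolation=cv2.INTER_CUBIC)
cv2.imwrite("pics/st5.png",a[:, :][:600] if 0 else cv2.resize(im[145:295,390:500],None,fx=4,fy=4,interpolation=cv2.INTER_CUBIC))
E
```

```text
px [226.2094 151.9744] 234 world [0.6351 0.2542] ((635.50830078125, 253.6034393310547), (8.933229446411133, 126.04181671142578), 11.863136291503906)
px [235.0815 184.9233] 417 world [0.5648 0.2339] ((564.8321533203125, 233.86209106445312), (14.427728652954102, 126.5121841430664), 11.323101997375488)
px [244.5129 217.2886] 700 world [0.497  0.2129] ((497.08514404296875, 212.65931701660156), (23.549583435058594, 126.71258544921875), 13.98766040802002)
px [244.3139 253.2545] 1010 world [0.4229 0.2117] ((422.8616027832031, 212.13723754882812), (32.50458526611328, 130.14830017089844), 10.436261177062988)
bottle [[0.4816 0.01   0.135 ]]
dark [414.794  239.4589] [396 157  92 131 961] [ 0.4664 -0.1537]
dark [440.7296 167.5673] [407 161  69  14 795] [ 0.6312 -0.2165]
dark [442.6984 199.612 ] [409 195  70  11 567] [ 0.5571 -0.2187]
dark [445.8496 232.1451] [ 411  223   71   21 1130] [ 0.4831 -0.2235]
dark [448.6979 265.2538] [ 413  254   72   24 1450] [ 0.409  -0.2276]
((444.8638916015625, 216.68499755859375), (134.3538055419922, 80.73127746582031), 85.98582458496094) [[ 0.6525 -0.1172]
 [ 0.6666 -0.2953]
 [ 0.3719 -0.3036]
 [ 0.3596 -0.1316]]
```

>>> servo_tool:
  series:
    - [0,0,0,0,0,50,100]
    - [0,0,-8,40,-40,90,100]
    - [0,0,-16,80,-80,130,100]
    - [0,0,-24,120,-120,155,100]
    - [0,0,-32,160,-160,155,100]
    - [0,0,-40,200,-200,155,100]
    - [0,0,-48,240,-240,155,100]
    - [0,0,-56,275,-280,155,100]
    - [0,0,-56,290,-300,155,61]
    - [0,0,-56,290,-300,155,61]

```text
clock: 1.4
tcp_pos: [0.5297, 0.2757, 0.35]
tcp_rot: [[-0.197, 0.98, -0.0], [0.98, 0.197, -0.001], [-0.001, -0.0, -1.0]]
contact_force: [-0.4, 1.1, -0.6]
finger_gap: 0.0531
```

```bash
cat > look.py <<'E'
import sys,json
from bench import bot
from h import *
n=sys.argv[1]; s=bot.read_state(); c=bot.calibration("wrist"); im=bot.capture("wrist")
cv2.imwrite(f"pics/{n}.png",im[:,:,::-1])
np.savez(f"{n}.npz",**c)
print(s['clock'],s['tcp_pos'],s['tcp_rot'].round(4).tolist(),s['finger_gap'],s['contact_force'],s['joint_positions'].round(2))
E
python3 look.py w1
```

```text
1.4 [0.52965693 0.27572574 0.34998359] [[-0.1972, 0.9804, -0.0], [0.9804, 0.1972, -0.0008], [-0.0008, -0.0002, -1.0]] 0.053125927318256445 [-0.3954958   1.10672293 -0.61276333] [-0.79  0.37  0.31  1.47 -0.11  1.32 -0.28]
```

View pics/w1.png

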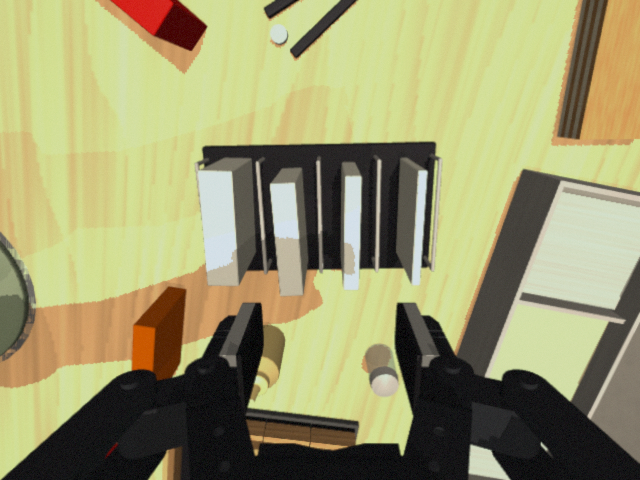

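The wrist view shows the four boards from left to right: d (225,220), c (290,230), b (351,225) and a (414,220). I'll enlarge it to get the corners.

Run:
```python
import cv2
im=cv2.imread("pics/w1.png")
cv2.imwrite("pics/w1c.png",cv2.resize(im[145:305,190:445],None,fx=3.1,fy=3.1,interpolation=cv2.INTER_CUBIC))
```

```text
(no output)
```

View pics/w1c.png

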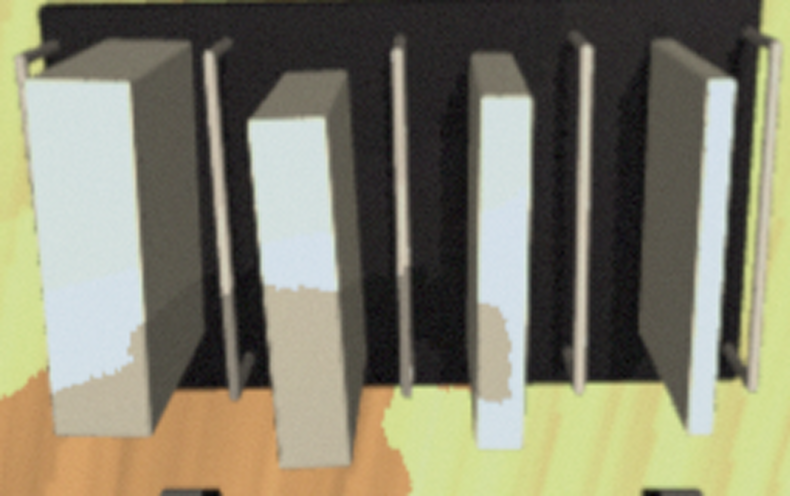

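Run:
```python
from h import *
np.set_printoptions(precision=4,suppress=True)
c=dict(np.load("w1.npz"))
Q=dict(d=[(28,80),(132,80),(151,436),(55,434)],c=[(249,119),(325,116),(350,466),(280,467)],b=[(482,96),(531,96),(521,449),(478,448)],a=[(706,78),(735,80),(711,433),(688,433)])
for k,q in Q.items():
    P=ray(c,np.array(q)/3.1+[189.66,144.66],.122)[:,:2]
    v=(P[0]+P[1]-P[2]-P[3])/2; L=np.hypot(*v); n=np.array([v[1],-v[0]])/L
    print(k,P.mean(0),"yaw",np.degrees(np.arctan2(-v[0],v[1])),"len",L,"thick",(P[1]+P[2]-P[0]-P[3])@n/2)
```

```text
d [0.4233 0.2094] yaw 9.799851516467292 len 0.1282486538969622 thick 0.034361917633766934
c [0.4964 0.2113] yaw 13.7326523006957 len 0.12872426612326224 thick 0.025491463498213258
b [0.5638 0.2321] yaw 11.285900688330479 len 0.12851664338777904 thick 0.01594589742314545
a [0.6326 0.2519] yaw 12.200523592540652 len 0.12776754577675664 thick 0.008933226894277602
```

>>> servo_tool:
  series:
    - [0,0,-1,0,-56,0,61]
    - [0,0,-2,0,-112,0,61]
    - [0,0,-3,0,-168,0,61]
    - [0,0,-4,0,-224,0,61]
    - [0,0,-6,0,-280,0,61]
    - [0,0,-8,0,-336,0,61]
    - [0,0,-8,0,-392,0,61]
    - [0,0,-8,0,-440,0,61]
    - [0,0,-8,0,-450,0,61]
    - [0,0,-8,0,-450,0,61]

```text
clock: 2.7
tcp_pos: [0.5289, -0.1715, 0.35]
tcp_rot: [[-0.063, 0.998, -0.0], [0.998, 0.063, 0.0], [0.0, -0.0, -1.0]]
contact_force: [0.2, 1.2, 0.1]
finger_gap: 0.0519
```

```bash
python3 look.py w2
python3 - <<'E'
import cv2
im=cv2.imread("pics/w2.png")
cv2.imwrite("pics/w2c.png",cv2.resize(im[125:315,175:440],None,fx=3,fy=3,interpolation=cv2.INTER_CUBIC))
E
```

```text
2.7 [ 0.52887395 -0.17146778  0.34999204] [[-0.0625, 0.998, -0.0003], [0.998, 0.0625, 0.0005], [0.0005, -0.0002, -1.0]] 0.05191188071426796 [0.178037   1.18480133 0.1219968 ] [-0.18  0.31  0.53  1.58 -0.16  1.29  0.43]
```

View pics/w2.png

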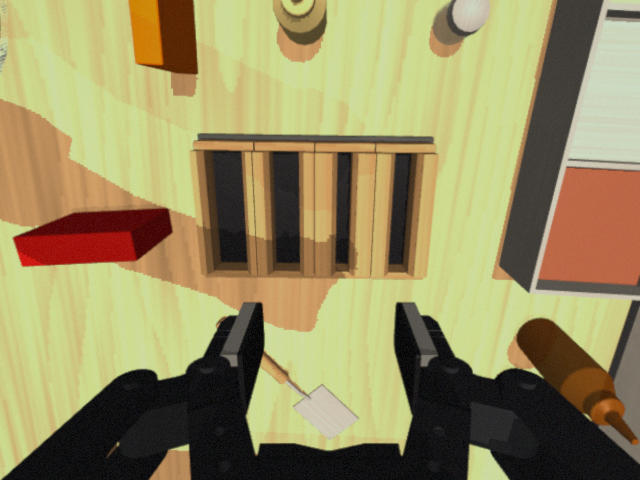

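View pics/w2c.png

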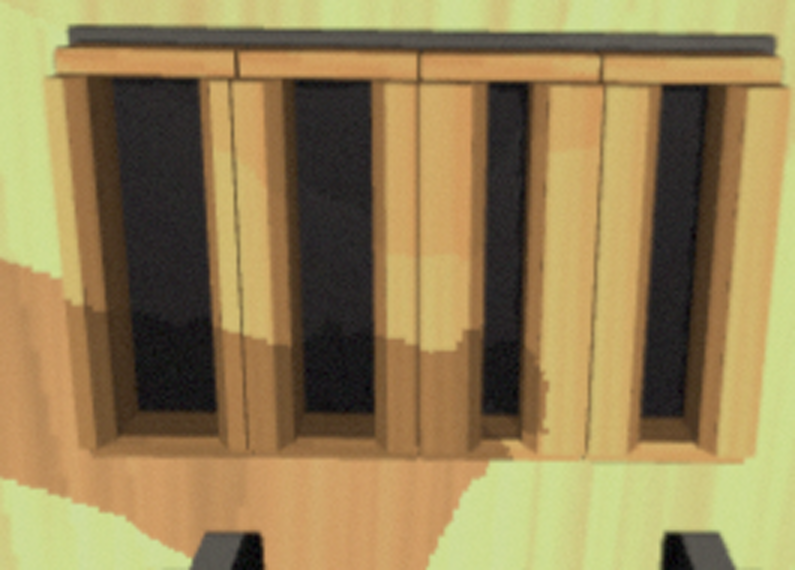

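Run:
```python
from h import *
np.set_printoptions(precision=4,suppress=True)
c=dict(np.load("w2.npz"))
o=np.array([174.67,124.67])
r=lambda q,z:ray(c,np.array(q)/3+o,z)[:,:2]
L=[[(48,76),(82,450)],[(232,80),(246,450)],[(418,80),(418,455)],[(603,83),(587,458)],[(788,88),(755,460)]]
for l in L: 
    P=r(l,.065); v=P[0]-P[1]; print(P[0],P[1],"len",np.hypot(*v),"yaw",np.degrees(np.arctan2(-v[0],v[1])))
print("rims at 65:")
for q in [[(66,76),(205,80)],[(272,84),(385,84)],[(473,84),(548,84)],[(660,86),(730,86)]]:
    P=r(q,.065); print(P.mean(0),np.hypot(*(P[1]-P[0])))
print("tops +y ends"); print(r([(60,50),(237,52),(419,53),(602,55),(780,58)],.05)); print(r([(60,50),(237,52),(419,53),(602,55),(780,58)],.012+.053))
print("-y end outer",r([(88,455),(247,457),(418,458),(587,460),(750,462)],.05))
print("-y inner end",r([(122,436),(215,436),(300,437),(375,437),(640,441),(690,441)],.05))
```

```text
[ 0.369  -0.1464] [ 0.3756 -0.3012] len 0.155009049753604 yaw 2.435036126967201
[ 0.4389 -0.1434] [ 0.4447 -0.2971] len 0.1537976666752825 yaw 2.1763160282922076
[ 0.5099 -0.1389] [ 0.5176 -0.2949] len 0.15617628218642052 yaw 2.833639745040311
[ 0.5806 -0.1357] [ 0.5893 -0.2918] len 0.15636072401847081 yaw 3.1937240273194294
[ 0.6514 -0.1334] [ 0.6605 -0.2883] len 0.15516760578871772 yaw 3.3677108342364814
rims at 65:
[ 0.4022 -0.145 ] 0.052784609734313245
[ 0.4757 -0.1426] 0.04325224769396456
[ 0.5453 -0.1382] 0.028721327670628384
[ 0.6158 -0.1348] 0.026743949977527933
tops +y ends
[[ 0.3692 -0.1379]
 [ 0.4381 -0.1342]
 [ 0.5093 -0.1301]
 [ 0.581  -0.1265]
 [ 0.6506 -0.1235]]
[[ 0.3741 -0.1364]
 [ 0.4408 -0.1328]
 [ 0.5097 -0.1289]
 [ 0.5792 -0.1254]
 [ 0.6467 -0.1225]]
-y end outer [[ 0.3733 -0.3103]
 [ 0.4426 -0.3071]
 [ 0.5174 -0.303 ]
 [ 0.5915 -0.2993]
 [ 0.6629 -0.2958]]
-y inner end [[ 0.3884 -0.3004]
 [ 0.4287 -0.298 ]
 [ 0.4656 -0.2962]
 [ 0.4982 -0.2942]
 [ 0.6137 -0.2889]
 [ 0.6354 -0.2875]]
```

The storage slots from near to far are d, c, a, b, which agrees with the top view. Next I go to board d.

>>> servo_tool:
  series:
    - [0,0,1,-15,55,0,61]
    - [0,0,2,-30,110,0,61]
    - [0,0,3,-45,165,0,61]
    - [0,0,4,-60,220,0,61]
    - [0,0,5,-75,275,0,61]
    - [0,0,6,-90,330,-10,61]
    - [0,0,6.5,-105,378,-50,61]
    - [0,0,6.5,-106,383,-100,61]
    - [0,0,6.5,-106,383,-150,61]
    - [0,0,6.5,-106,383,-170,61]

```text
clock: 4.0
tcp_pos: [0.4204, 0.2118, 0.1779]
tcp_rot: [[-0.178, 0.984, -0.003], [0.984, 0.178, -0.001], [-0.001, -0.003, -1.0]]
contact_force: [0.4, 0.7, 1.0]
finger_gap: 0.0522
```

```bash
python3 look.py w3
```

```text
4.0 [0.42042018 0.21175419 0.17792146] [[-0.1778, 0.9841, -0.0027], [0.9841, 0.1778, -0.0015], [-0.001, -0.0029, -1.0]] 0.0521824873560294 [0.41697121 0.68332159 1.02376365] [-0.78  0.31  0.23  2.02 -0.09  0.83 -0.32]
```

View pics/w3.png

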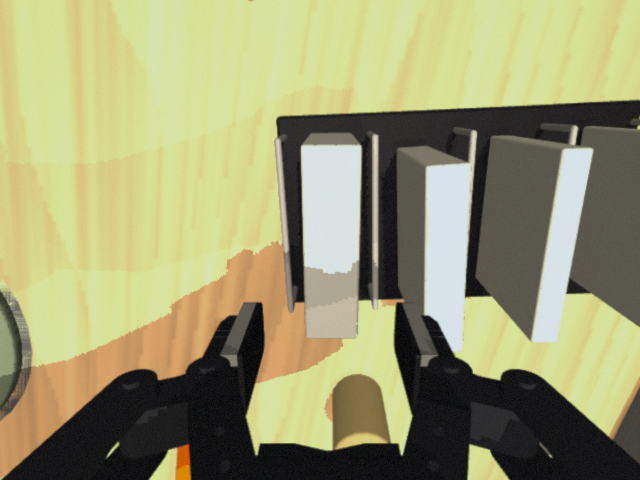

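The wrist view shows board d centred in column, with corners (302,144), (361,145), (357,338) and (304,338) and the fingers on either side of it. A quick numeric check before going down.

```bash
cat > quad.py <<'E'
import sys,json
from h import *
np.set_printoptions(precision=4,suppress=True)
c=dict(np.load(sys.argv[1])); P=ray(c,json.loads(sys.argv[2]),float(sys.argv[3]))[:,:2]
v=(P[0]+P[1]-P[2]-P[3])/2; L=np.hypot(*v); n=np.array([v[1],-v[0]])/L
print(P.mean(0),"yaw",np.degrees(np.arctan2(-v[0],v[1])),"len",L,"thick",(P[1]+P[2]-P[0]-P[3])@n/2)
E
python3 quad.py w3.npz "[[302,144],[361,145],[357,338],[304,338]]" .122
```

```text
[0.4224 0.209 ] yaw 9.993382125393268 len 0.12828656053923426 thick 0.03499467488975495
```

>>> servo_tool:
  series:
    - [0,0,0,0,0,-40,61]
    - [0,0,0,0,0,-75,61]
    - [0,0,0,0,0,-95,61]
    - [0,0,0,0,0,-95,61]
    - [0,0,0,0,0,-95,30]
    - [0,0,0,0,0,-95,30]
    - [0,0,0,0,0,-95,30]
    - [0,0,0,0,0,-95,30]
    - [0,0,0,0,0,-60,30]
    - [0,0,0,0,0,-20,30]
  squeeze: 60

```text
clock: 5.3
tcp_pos: [0.4224, 0.2103, 0.161]
tcp_rot: [[-0.174, 0.985, -0.001], [0.985, 0.174, -0.001], [-0.001, -0.001, -1.0]]
contact_force: [-0.3, 0.1, -0.2]
finger_gap: 0.0252
```

```bash
python3 look.py w4; python3 -c "
from bench import bot;import cv2
cv2.imwrite('pics/s4.png',bot.capture('scene')[:,:,::-1])"
```

```text
5.3 [0.42236083 0.21032971 0.1610488 ] [[-0.1743, 0.9847, -0.0008], [0.9847, 0.1743, -0.0007], [-0.0005, -0.0009, -1.0]] 0.02521590287611069 [-0.25319759  0.0534884  -0.24846992] [-0.77  0.33  0.23  2.04 -0.11  0.78 -0.3 ]
```

View pics/w4.png

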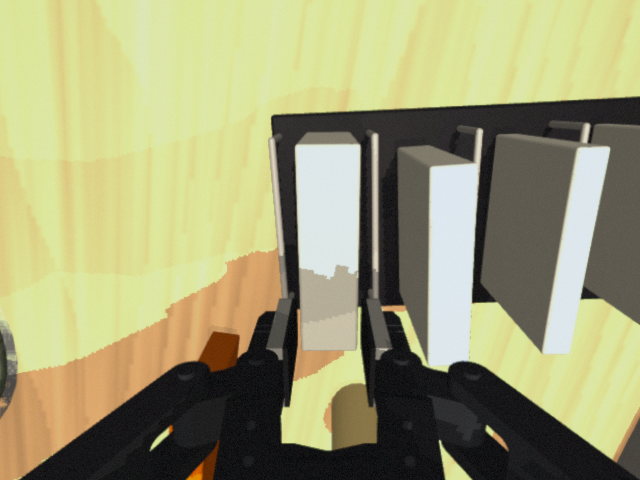

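View pics/s4.png

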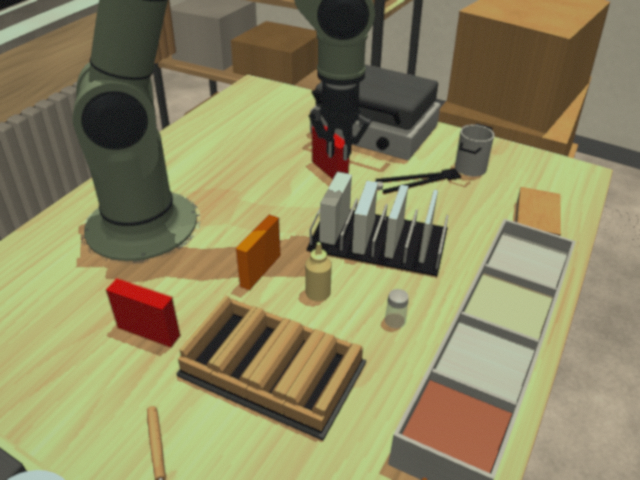

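Run:
```python
from bench import bot
from h import *
np.set_printoptions(precision=1,suppress=True)
for n in ["scene","top","wrist"]:
    c=bot.calibration(n); print(n,proj(c,[[.4224,.2103,.161],[.4224,.2103,.18],[.4228,.2095,.122],[.4816,.01,.135],[0.5,0.2,0.0]]))
    if n=="top": cv2.imwrite("pics/t5.png",bot.capture(n)[:,:,::-1])
```

```text
scene [[336.7 173. ]
 [336.9 165.6]
 [336.2 187.8]
 [316.2 240.8]
 [362.4 242.8]]
top [[242.6 251.3]
 [241.3 250.2]
 [245.4 253.3]
 [344.  224. ]
 [256.9 225.4]]
wrist [[325.8 282.7]
 [325.6 300.4]
 [326.5 256.2]
 [359.7 534.2]
 [409.6 231.6]]
```

View pics/t5.png

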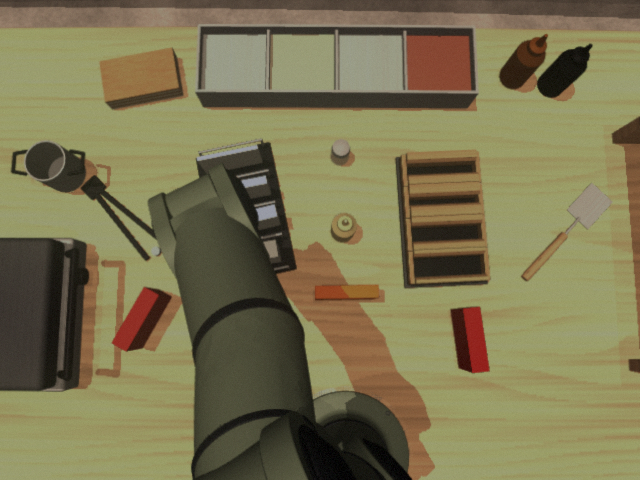

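```bash
python3 quad.py w4.npz "[[296,143],[360,144],[357,349],[302,350]]" .122;  python3 - <<'E'
import cv2
im=cv2.imread("pics/s4.png")
cv2.imwrite("pics/s4c.png",cv2.resize(im[80:290,270:460],None,fx=3,fy=2.8,interpolation=cv2.INTER_CUBIC))
E
```

```text
[0.4227 0.2095] yaw 10.356093752786158 len 0.12790390498070678 thick 0.034593015664871316
```

View pics/s4c.png

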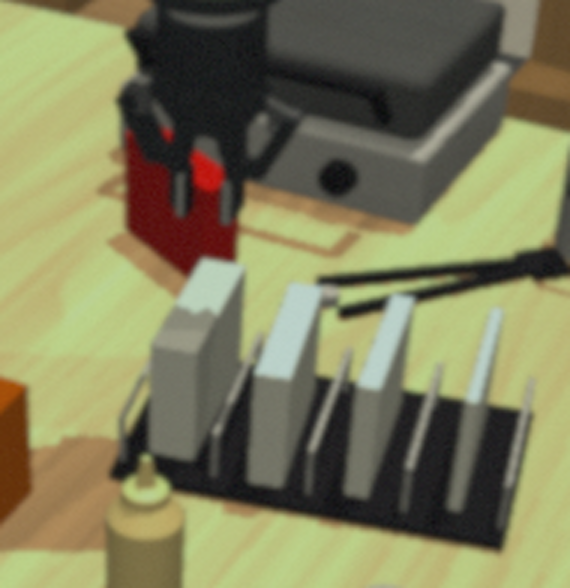

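Run:
```python
from bench import bot
from h import *
s=bot.calibration("scene"); w=dict(np.load("w4.npz"))
for z in (.15,.16,.17,.18,.19,.2,.21): print(z, ray(s,[[338,159]],z)[0], ray(w,[[332,299]],z)[0])
```

```text
0.15 [0.39032255 0.27957994 0.15      ] [0.42682256 0.19603471 0.15      ]
0.16 [0.39749375 0.26502837 0.16      ] [0.42586344 0.20105615 0.16      ]
0.17 [0.40466495 0.2504768  0.17      ] [0.42490432 0.2060776  0.17      ]
0.18 [0.41183615 0.23592523 0.18      ] [0.4239452  0.21109905 0.18      ]
0.19 [0.41900735 0.22137366 0.19      ] [0.42298608 0.21612049 0.19      ]
0.2 [0.42617855 0.2068221  0.2       ] [0.42202696 0.22114194 0.2       ]
0.21 [0.43334975 0.19227053 0.21      ] [0.42106784 0.22616339 0.21      ]
```

Run:
```python
import cv2
im=cv2.imread("pics/s4.png")
cv2.imwrite("pics/s4d.png",cv2.resize(im[85:215,290:400],None,fx=5,fy=4.6,interpolation=cv2.INTER_CUBIC))
im=cv2.imread("pics/w4.png")
cv2.imwrite("pics/w4d.png",cv2.resize(im[270:470,200:460],None,fx=3,fy=3,interpolation=cv2.INTER_CUBIC))
```

```text
(no output)
```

View pics/s4d.png

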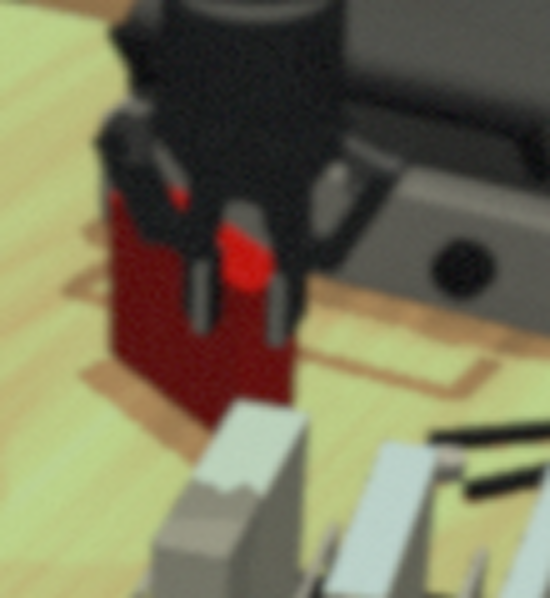

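View pics/w4d.png

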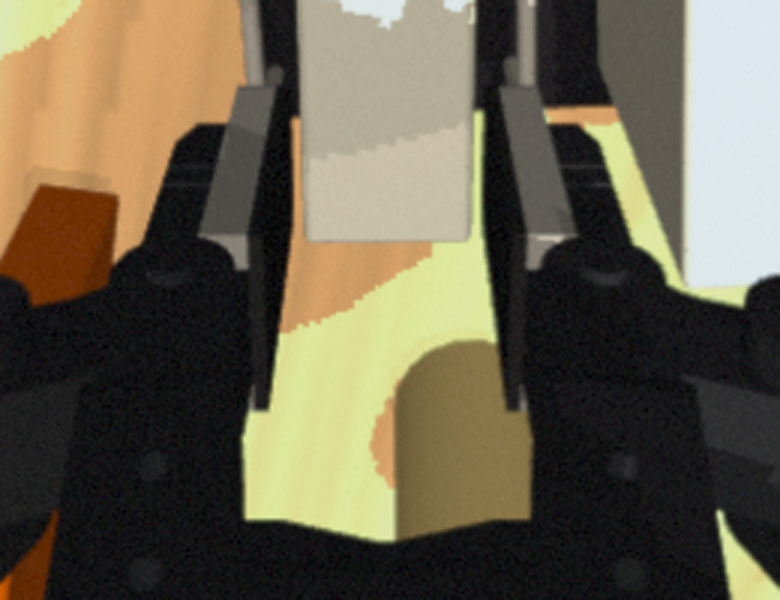

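Board d didn't move, because the jaws closed on air. Triangulating the finger tips from the scene and wrist views puts them at z≈0.195 while the TCP reads 0.161, so the fingers sit about 30 mm higher than I assumed. I'll reopen and go lower in steps, checking by picture.

>>> servo_tool:
  series:
    - [0,0,0,0,0,0,61]
    - [0,0,0,0,0,0,61]
    - [0,0,0,0,0,0,61]
    - [0,0,0,0,0,-30,61]
    - [0,0,0,0,0,-60,61]
    - [0,0,0,0,0,-80,61]
    - [0,0,0,0,0,-90,61]
    - [0,0,0,0,0,-90,61]
    - [0,0,0,0,0,-90,61]
    - [0,0,0,0,0,-90,61]

```text
clock: 6.7
tcp_pos: [0.423, 0.2109, 0.0708]
tcp_rot: [[-0.175, 0.985, 0.001], [0.985, 0.175, 0.001], [0.0, 0.001, -1.0]]
contact_force: [-0.3, 0.0, -0.6]
finger_gap: 0.052
```

```bash
python3 look.py w5;python3 - <<'E'
import cv2
from bench import bot
im=bot.capture('scene')[:,:,::-1]
cv2.imwrite("pics/s5.png",cv2.resize(im[100:265,280:440],None,fx=3.6,fy=3.6,interpolation=cv2.INTER_CUBIC))
E
```

```text
6.7 [0.42300093 0.210852   0.07081315] [[-0.1745, 0.9846, 0.0009], [0.9846, 0.1745, 0.0006], [0.0005, 0.0009, -1.0]] 0.05202528798852369 [-0.28421115  0.01281048 -0.56359182] [-0.73  0.49  0.18  2.11 -0.16  0.56 -0.25]
```

View pics/w5.png

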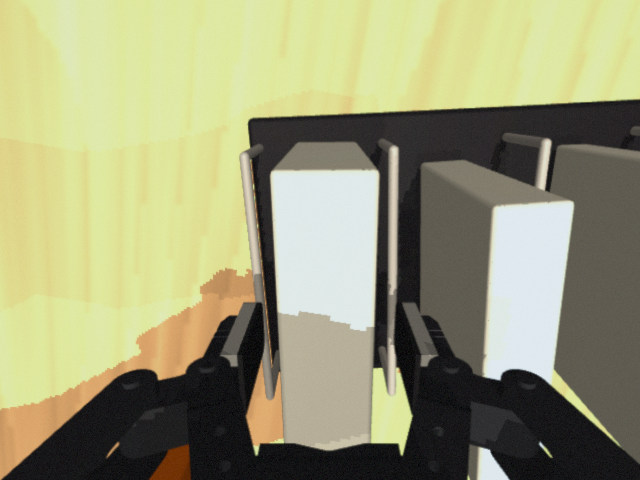

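View pics/s5.png

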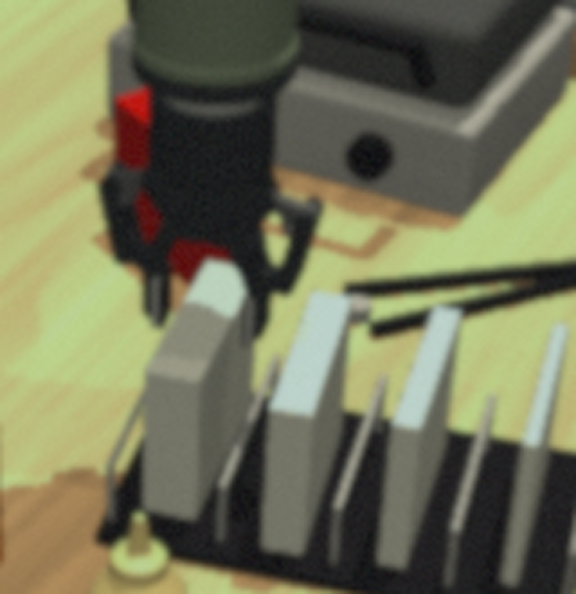

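Run:
```python
from bench import bot
from h import *
s=bot.calibration("scene"); w=dict(np.load("w5.npz"))
for z in (.07,.08,.09,.1,.11,.12,.13): print(z, ray(s,[[280+155/3.6,100+324/3.6]],z)[0,:2], ray(s,[[280+259/3.6,100+335/3.6]],z)[0,:2],ray(w,[[240,303]],z)[0,:2],ray(w,[[418,303]],z)[0,:2])
```

```text
0.07 [0.36608004 0.2539543 ] [0.43170574 0.27652778] [0.38134761 0.19155604] [0.46942693 0.20704533]
0.08 [0.37284384 0.24114951] [0.43766248 0.26344538] [0.38289768 0.1971294 ] [0.46604627 0.2117516 ]
0.09 [0.37960765 0.22834473] [0.44361922 0.25036299] [0.38444775 0.20270276] [0.46266561 0.21645786]
0.1 [0.38637145 0.21553994] [0.44957596 0.2372806 ] [0.38599782 0.20827613] [0.45928495 0.22116413]
0.11 [0.39313526 0.20273516] [0.4555327 0.2241982] [0.38754788 0.21384949] [0.4559043  0.22587039]
0.12 [0.39989906 0.18993037] [0.46148944 0.21111581] [0.38909795 0.21942285] [0.45252364 0.23057665]
0.13 [0.40666286 0.17712559] [0.46744618 0.19803342] [0.39064802 0.22499621] [0.44914298 0.23528292]
```

Both views put the tips at z≈0.107, so they overlap the board top by only 15 mm. I go 24 mm lower and close.

>>> servo_tool:
  series:
    - [0,0,0,0,0,-14,61]
    - [0,0,0,0,0,-24,61]
    - [0,0,0,0,0,-24,61]
    - [0,0,0,0,0,-24,61]
    - [0,0,0,0,0,-24,20]
    - [0,0,0,0,0,-24,20]
    - [0,0,0,0,0,-24,20]
    - [0,0,0,0,0,-24,20]
    - [0,0,0,0,0,-24,20]
    - [0,0,0,0,0,-24,20]
  squeeze: 60

```text
clock: 8.05
tcp_pos: [0.4227, 0.2107, 0.0465]
tcp_rot: [[-0.175, 0.985, 0.0], [0.985, 0.175, 0.0], [0.0, 0.0, -1.0]]
contact_force: [-1.8, -0.0, 5.2]
finger_gap: 0.0356
```

Gripped, with a gap of 35.6 mm. Now I lift and carry it over.

>>> servo_tool:
  series:
    - [0,0,0,0,0,20,20]
    - [0,0,0,0,0,60,20]
    - [0,0,0,0,0,110,20]
    - [0,0,0,0,0,150,20]
    - [0,0,-1,-2,-20,165,20]
    - [0,0,-2,-4,-65,165,20]
    - [0,0,-3,-6,-115,165,20]
    - [0,0,-4,-8,-165,165,20]
    - [0,0,-5,-10,-215,165,20]
    - [0,0,-5,-10,-240,165,20]

```text
clock: 9.3
tcp_pos: [0.4113, -0.0323, 0.2107]
tcp_rot: [[-0.084, 0.996, -0.001], [0.996, 0.084, -0.0], [-0.0, -0.001, -1.0]]
contact_force: [-0.9, 0.2, -6.2]
finger_gap: 0.0357
```

>>> servo_tool:
  series:
    - [0,0,-1,-2,-45,0,20]
    - [0,0,-2,-4,-95,0,20]
    - [0,0,-2.3,-6,-145,0,20]
    - [0,0,-2.3,-7,-180,0,20]
    - [0,0,-2.3,-7,-191,-20,20]
    - [0,0,-2.3,-7,-191,-60,20]
    - [0,0,-2.3,-7,-191,-90,20]
    - [0,0,-2.3,-7,-191,-97,20]
    - [0,0,-2.3,-7,-191,-97,20]
    - [0,0,-2.3,-7,-191,-97,20]

```text
clock: 10.55
tcp_pos: [0.4061, -0.2206, 0.1151]
tcp_rot: [[-0.048, 0.999, 0.001], [0.999, 0.048, -0.0], [-0.0, 0.001, -1.0]]
contact_force: [-0.7, 0.3, -5.8]
finger_gap: 0.0354
```

```bash
python3 look.py w6;python3 - <<'E'
import cv2
from bench import bot
im=bot.capture('scene')[:,:,::-1]
cv2.imwrite("pics/s6.png",cv2.resize(im[230:440,165:375],None,fx=2.8,fy=2.8,interpolation=cv2.INTER_CUBIC))
E
```

```text
10.55 [ 0.40611199 -0.22063333  0.11513306] [[-0.0479, 0.9989, 0.0013], [0.9989, 0.0479, -0.0004], [-0.0004, 0.0013, -1.0]] 0.035357966953542444 [-0.73895924  0.34913858 -5.81937879] [ 0.01  0.43  0.46  2.11 -0.3   0.67  0.73]
```

View pics/w6.png

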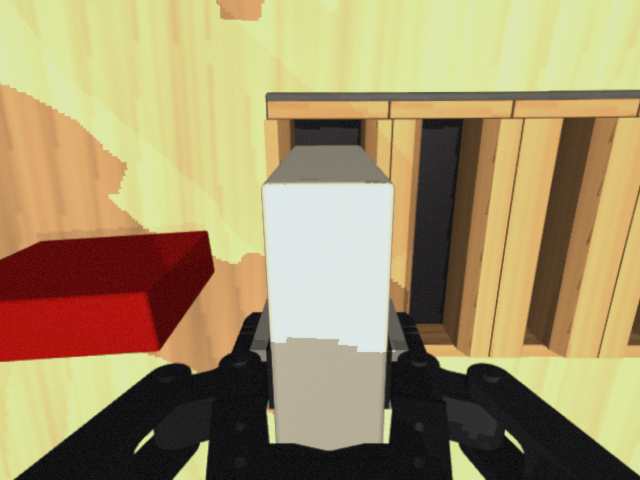

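View pics/s6.png

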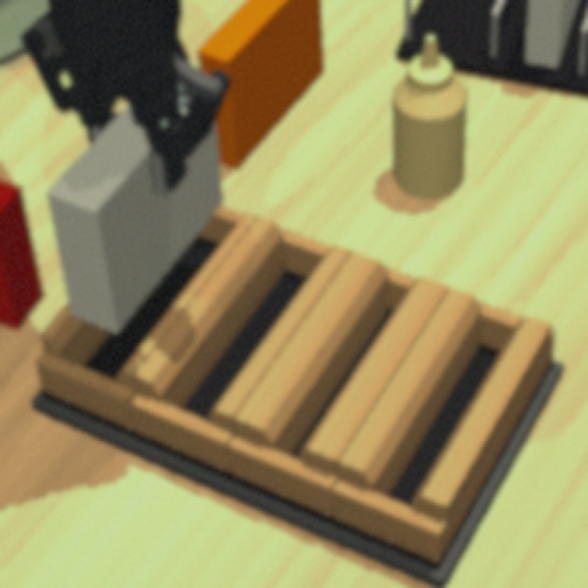

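Run:
```python
from h import *
np.set_printoptions(precision=4,suppress=True)
w=dict(np.load("w6.npz"))
print(ray(w,[[266,119],[391,118],[517,117],[640,115]],.065)[:,:2])
print("floor",ray(w,[[296,121],[360,121]],.02)[:,:2])
print("board bottom far", ray(w,[[303,147],[368,147]],.081)[:,:2], "top far",ray(w,[[264,184],[391,184]],.191)[:,:2])
u=np.array([.9989,.047]);v=np.array([-.047,.9989])
C=np.array([.5138,-.2169])
for k,o in zip("dcab",(-.108,-.036,.036,.108)): print(k,C+u*o,C+u*o+v*.077)
```

```text
[[ 0.3683 -0.147 ]
 [ 0.437  -0.1433]
 [ 0.5057 -0.1399]
 [ 0.5712 -0.1364]]
floor [[ 0.3814 -0.1489]
 [ 0.4236 -0.1469]]
board bottom far [[ 0.39   -0.1595]
 [ 0.424  -0.1579]] top far [[ 0.3865 -0.1587]
 [ 0.4194 -0.1572]]
d [ 0.4059 -0.222 ] [ 0.4023 -0.1451]
c [ 0.4778 -0.2186] [ 0.4742 -0.1417]
a [ 0.5498 -0.2152] [ 0.5461 -0.1383]
b [ 0.6217 -0.2118] [ 0.6181 -0.1349]
```

Everything agrees to within 2–3 mm, apart from a slight tilt of the board. I nudge it by -1 mm and lower.

>>> servo_tool:
  series:
    - [0,0,0,-1,0,-8,20]
    - [0,0,0,-1,0,-16,20]
    - [0,0,0,-1,0,-26,20]
    - [0,0,0,-1,0,-36,20]
    - [0,0,0,-1,0,-46,20]
    - [0,0,0,-1,0,-54,20]
    - [0,0,0,-1,0,-58,20]
    - [0,0,0,-1,0,-59,20]
    - [0,0,0,-1,0,-59,20]
    - [0,0,0,-1,0,-59,20]

```text
clock: 11.9
tcp_pos: [0.4048, -0.2204, 0.0554]
tcp_rot: [[-0.048, 0.999, 0.0], [0.999, 0.048, -0.0], [-0.0, 0.0, -1.0]]
contact_force: [0.5, 0.0, -5.8]
finger_gap: 0.0357
```

>>> servo_tool:
  series:
    - [0,0,0,0,0,-1,61]
    - [0,0,0,0,0,-1,61]
    - [0,0,0,0,0,-1,61]
    - [0,0,0,0,0,40,61]
    - [0,0,0,0,0,85,61]
    - [0,0,0,2,5,130,61]
    - [0,0,1,12,50,150,61]
    - [0,0,3,22,100,150,61]
    - [0,0,4,32,150,150,61]
    - [0,0,5,42,200,150,50]

```text
clock: 13.15
tcp_pos: [0.4469, -0.0187, 0.2055]
tcp_rot: [[-0.135, 0.991, 0.001], [0.991, 0.135, 0.0], [0.0, 0.001, -1.0]]
contact_force: [0.6, -0.3, 0.5]
finger_gap: 0.0426
```

```bash
python3 look.py w7;python3 - <<'E'
import cv2
from bench import bot
im=bot.capture('scene')[:,:,::-1]
cv2.imwrite("pics/s7.png",cv2.resize(im[230:440,165:375],None,fx=2.8,fy=2.8,interpolation=cv2.INTER_CUBIC))
E
```

```text
13.15 [ 0.44685106 -0.01868663  0.20549734] [[-0.1354, 0.9908, 0.0007], [0.9908, 0.1354, 0.0003], [0.0002, 0.0007, -1.0]] 0.04260657333041728 [ 0.57115559 -0.32747613  0.5477202 ] [-0.47  0.24  0.46  2.05 -0.14  0.88  0.2 ]
```

View pics/s7.png

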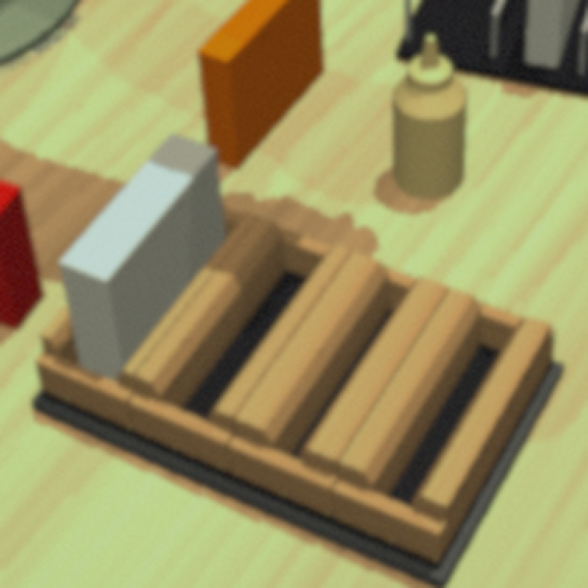

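Board d is seated in its slot, with its top at (140,220) in the crop. Next is board c.

>>> servo_tool:
  series:
    - [0,0,1,10,45,0,50]
    - [0,0,2,20,95,0,50]
    - [0,0,4,32,150,0,50]
    - [0,0,5,44,205,0,50]
    - [0,0,6,50,228,0,50]
    - [0,0,6,50,232,-20,50]
    - [0,0,6,50,232,-60,50]
    - [0,0,6,50,232,-85,50]
    - [0,0,6,50,232,-85,50]
    - [0,0,6,50,232,-85,50]

```text
clock: 14.5
tcp_pos: [0.4973, 0.2114, 0.1212]
tcp_rot: [[-0.237, 0.971, 0.001], [0.971, 0.237, 0.0], [0.0, 0.001, -1.0]]
contact_force: [0.7, -0.3, 1.3]
finger_gap: 0.0428
```

```bash
python3 look.py w8
```

```text
14.5 [0.49728479 0.21136534 0.12122893] [[-0.2371, 0.9715, 0.001], [0.9715, 0.2371, 0.0004], [0.0001, 0.001, -1.0]] 0.042765465035569515 [ 0.65410977 -0.27308978  1.27055814] [-0.73  0.5   0.3   1.91 -0.21  0.76 -0.07]
```

View pics/w8.png

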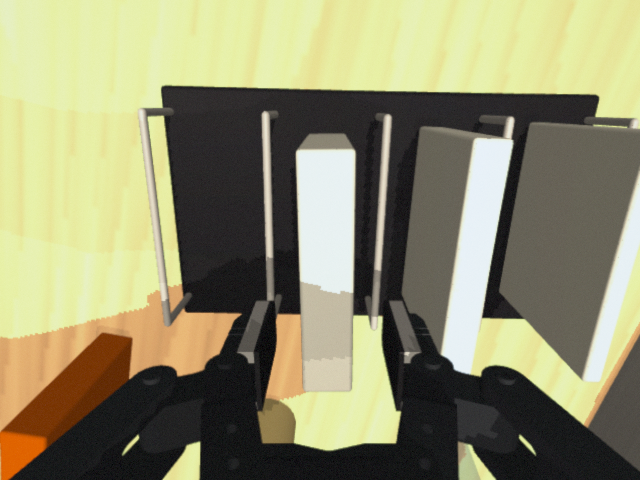

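Board c is centred between the fingers. I descend, grip and start the lift.

>>> servo_tool:
  series:
    - [0,0,0,0,0,-35,50]
    - [0,0,0,0,0,-65,50]
    - [0,0,0,0,0,-74,50]
    - [0,0,0,0,0,-74,50]
    - [0,0,0,0,0,-74,10]
    - [0,0,0,0,0,-74,10]
    - [0,0,0,0,0,-74,10]
    - [0,0,0,0,0,-74,10]
    - [0,0,0,0,0,-55,10]
    - [0,0,0,0,0,-20,10]

```text
clock: 15.8
tcp_pos: [0.4961, 0.2113, 0.1007]
tcp_rot: [[-0.238, 0.971, -0.001], [0.971, 0.238, -0.001], [-0.0, -0.001, -1.0]]
contact_force: [0.2, 0.1, -2.8]
finger_gap: 0.0263
```

>>> servo_tool:
  series:
    - [0,0,0,0,0,40,10]
    - [0,0,0,0,0,85,10]
    - [0,0,-1,0,-15,110,10]
    - [0,0,-2,-3,-60,112,10]
    - [0,0,-4,-5,-110,112,10]
    - [0,0,-5,-8,-160,112,10]
    - [0,0,-7,-10,-210,112,10]
    - [0,0,-8,-12,-260,112,10]
    - [0,0,-9,-14,-310,112,10]
    - [0,0,-11,-16,-360,112,10]

```text
clock: 17.05
tcp_pos: [0.4804, -0.1499, 0.2129]
tcp_rot: [[-0.047, 0.999, 0.001], [0.999, 0.047, 0.0], [0.0, 0.001, -1.0]]
contact_force: [0.1, -0.5, -3.0]
finger_gap: 0.0269
```

>>> servo_tool:
  series:
    - [0,0,0,-2,-45,0,10]
    - [0,0,0,-3,-70,0,10]
    - [0,0,0,-3,-70,-20,10]
    - [0,0,0,-3,-70,-60,10]
    - [0,0,0,-3,-70,-90,10]
    - [0,0,0,-3,-70,-97,10]
    - [0,0,0,-3,-70,-97,10]
    - [0,0,0,-3,-70,-97,10]
    - [0,0,0,-3,-70,-97,10]
    - [0,0,0,-3,-70,-97,10]

```text
clock: 18.3
tcp_pos: [0.4779, -0.2184, 0.1156]
tcp_rot: [[-0.048, 0.999, 0.001], [0.999, 0.048, -0.0], [-0.0, 0.001, -1.0]]
contact_force: [-0.1, -0.3, -2.1]
finger_gap: 0.0266
```

```bash
python3 look.py w9
```

```text
18.3 [ 0.47789935 -0.21838254  0.11563713] [[-0.0481, 0.9988, 0.0006], [0.9988, 0.0481, -0.0001], [-0.0001, 0.0006, -1.0]] 0.02658242202011838 [-0.11502705 -0.26649981 -2.12554731] [-0.01  0.51  0.45  1.95 -0.32  0.74  0.67]
```

View pics/w9.png

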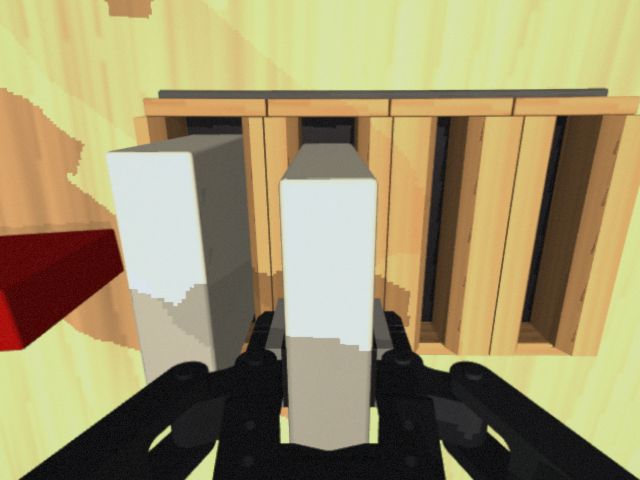

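Board c is over slot c: board centre column 330, slot centre 329. Lowering.

>>> servo_tool:
  series:
    - [0,0,0,-1,0,-8,10]
    - [0,0,0,-1,0,-16,10]
    - [0,0,0,-1,0,-26,10]
    - [0,0,0,-1,0,-36,10]
    - [0,0,0,-1,0,-46,10]
    - [0,0,0,-1,0,-54,10]
    - [0,0,0,-1,0,-59,10]
    - [0,0,0,-1,0,-60,10]
    - [0,0,0,-1,0,-60,10]
    - [0,0,0,-1,0,-60,10]

```text
clock: 19.6
tcp_pos: [0.4764, -0.2185, 0.0554]
tcp_rot: [[-0.048, 0.999, -0.0], [0.999, 0.048, 0.0], [0.0, -0.0, -1.0]]
contact_force: [-3.5, 1.6, 5.8]
finger_gap: 0.0262
```

>>> servo_tool:
  series:
    - [0,0,0,0,0,0,50]
    - [0,0,0,0,0,0,50]
    - [0,0,0,0,0,0,50]
    - [0,0,0,0,0,40,50]
    - [0,0,0,0,0,85,50]
    - [0,0,0,2,5,130,50]
    - [0,0,1,12,50,150,50]
    - [0,0,3,22,100,150,50]
    - [0,0,4,32,150,150,50]
    - [0,0,5,42,200,150,40]

```text
clock: 20.85
tcp_pos: [0.5189, -0.0167, 0.2054]
tcp_rot: [[-0.135, 0.991, 0.001], [0.991, 0.135, 0.0], [0.0, 0.001, -1.0]]
contact_force: [0.8, -0.5, -0.6]
finger_gap: 0.0339
```

>>> servo_tool:
  series:
    - [0,0,1,10,50,0,40]
    - [0,0,2,20,100,0,40]
    - [0,0,3,30,150,0,40]
    - [0,0,3,40,205,0,40]
    - [0,0,3.5,45,245,0,40]
    - [0,0,3.5,45,251,-20,40]
    - [0,0,3.5,45,251,-60,40]
    - [0,0,3.5,45,251,-85,40]
    - [0,0,3.5,45,251,-85,40]
    - [0,0,3.5,45,251,-85,40]

```text
clock: 22.1
tcp_pos: [0.5643, 0.2327, 0.1212]
tcp_rot: [[-0.195, 0.981, 0.001], [0.981, 0.195, 0.0], [0.0, 0.001, -1.0]]
contact_force: [0.1, -0.5, 0.3]
finger_gap: 0.0344
```

```bash
python3 look.py w10
python3 - <<'E'
import cv2
from bench import bot
im=bot.capture('scene')[:,:,::-1]
cv2.imwrite("pics/s10.png",cv2.resize(im[230:440,165:375],None,fx=2.8,fy=2.8,interpolation=cv2.INTER_CUBIC))
E
```

```text
22.1 [0.56425574 0.23269265 0.12124872] [[-0.1949, 0.9808, 0.001], [0.9808, 0.1949, 0.0004], [0.0002, 0.0011, -1.0]] 0.034374438405822064 [ 0.1497467  -0.50884747  0.32292947] [-0.73  0.61  0.36  1.72 -0.27  0.85 -0.06]
```

View pics/w10.png

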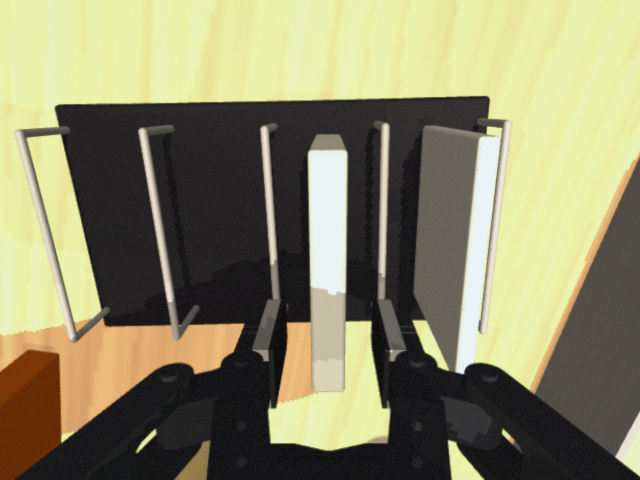

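View pics/s10.png

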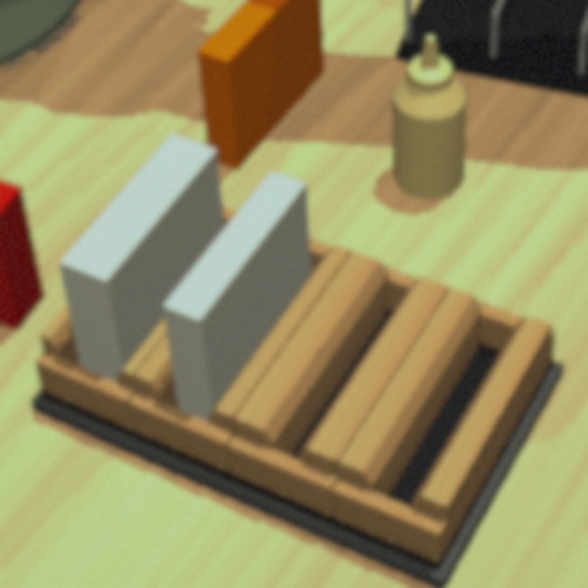

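Boards c and d are both seated, and b is centred between the fingers. I grip b.

>>> servo_tool:
  series:
    - [0,0,0,0,0,-35,40]
    - [0,0,0,0,0,-65,40]
    - [0,0,0,0,0,-73,40]
    - [0,0,0,0,0,-73,40]
    - [0,0,0,0,0,-73,3]
    - [0,0,0,0,0,-73,3]
    - [0,0,0,0,0,-73,3]
    - [0,0,0,0,0,-73,3]
    - [0,0,0,0,0,-55,3]
    - [0,0,0,0,0,-20,3]

```text
clock: 23.45
tcp_pos: [0.5632, 0.2324, 0.1013]
tcp_rot: [[-0.195, 0.981, -0.001], [0.981, 0.195, -0.001], [-0.0, -0.001, -1.0]]
contact_force: [0.1, 0.1, -1.9]
finger_gap: 0.0173
```

>>> servo_tool:
  series:
    - [0,0,0,0,0,40,3]
    - [0,0,0,0,0,85,3]
    - [0,0,-1,0,-15,110,3]
    - [0,0,-2,8,-60,112,3]
    - [0,0,-4,16,-110,112,3]
    - [0,0,-5,24,-160,112,3]
    - [0,0,-6,32,-210,112,3]
    - [0,0,-7,40,-260,112,3]
    - [0,0,-8,46,-310,112,3]
    - [0,0,-8.5,52,-360,112,3]

```text
clock: 24.7
tcp_pos: [0.6157, -0.129, 0.2138]
tcp_rot: [[-0.048, 0.999, 0.001], [0.999, 0.048, 0.0], [0.0, 0.001, -1.0]]
contact_force: [1.3, -0.3, -2.3]
finger_gap: 0.0175
```

>>> servo_tool:
  series:
    - [0,0,0,4,-45,0,3]
    - [0,0,0,6,-84,0,3]
    - [0,0,0,6,-84,-20,3]
    - [0,0,0,6,-84,-60,3]
    - [0,0,0,6,-84,-90,3]
    - [0,0,0,6,-84,-97,3]
    - [0,0,0,6,-84,-97,3]
    - [0,0,0,6,-84,-97,3]
    - [0,0,0,6,-84,-97,3]
    - [0,0,0,6,-84,-97,3]

```text
clock: 25.95
tcp_pos: [0.6219, -0.2114, 0.1157]
tcp_rot: [[-0.048, 0.999, 0.001], [0.999, 0.048, -0.0], [-0.0, 0.001, -1.0]]
contact_force: [-0.6, -0.3, -1.7]
finger_gap: 0.0175
```

```bash
python3 look.py w11
```

```text
25.95 [ 0.62187661 -0.21141969  0.11570565] [[-0.048, 0.9988, 0.0006], [0.9988, 0.048, -0.0001], [-0.0001, 0.0006, -1.0]] 0.01749219310213107 [-0.55123518 -0.30429398 -1.66158159] [-0.03  0.7   0.42  1.6  -0.34  0.92  0.56]
```

View pics/w11.png

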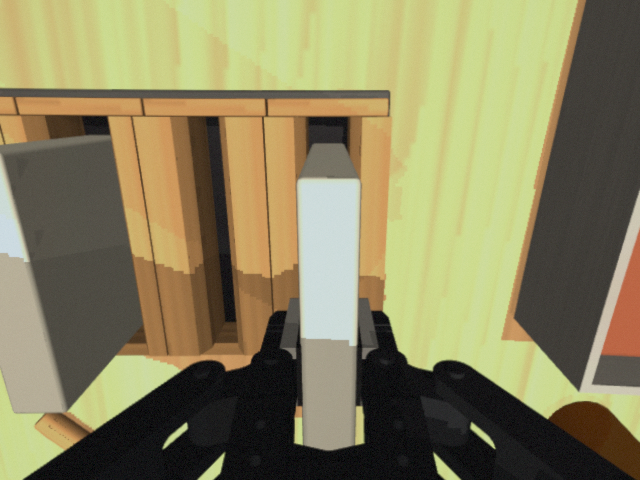

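Board b is over the far slot: slot centre column 327.5, board bottom about 330. I shift -1 mm and lower.

>>> servo_tool:
  series:
    - [0,0,0,-1,0,-8,3]
    - [0,0,0,-1,0,-16,3]
    - [0,0,0,-1,0,-26,3]
    - [0,0,0,-1,0,-36,3]
    - [0,0,0,-1,0,-46,3]
    - [0,0,0,-1,0,-54,3]
    - [0,0,0,-1,0,-59,3]
    - [0,0,0,-1,0,-60,3]
    - [0,0,0,-1,0,-60,3]
    - [0,0,0,-1,0,-60,3]

```text
clock: 27.25
tcp_pos: [0.6213, -0.2114, 0.0566]
tcp_rot: [[-0.048, 0.999, 0.002], [0.999, 0.048, 0.0], [0.0, 0.002, -1.0]]
contact_force: [-5.2, 4.4, 19.2]
finger_gap: 0.0174
```

>>> servo_tool:
  series:
    - [0,0,0,0,0,0,40]
    - [0,0,0,0,0,0,40]
    - [0,0,0,0,0,0,40]
    - [0,0,0,0,0,40,40]
    - [0,0,0,0,0,85,40]
    - [0,0,0,2,5,130,40]
    - [0,0,1,4,50,150,40]
    - [0,0,3,6,100,150,40]
    - [0,0,4,8,150,150,40]
    - [0,0,5,10,200,150,31]

```text
clock: 28.5
tcp_pos: [0.6306, -0.0098, 0.2053]
tcp_rot: [[-0.135, 0.991, 0.0], [0.991, 0.135, 0.0], [0.0, 0.0, -1.0]]
contact_force: [1.1, 0.7, 0.0]
finger_gap: 0.0265
```

>>> servo_tool:
  series:
    - [0,0,1,1,50,0,31]
    - [0,0,2,2,100,0,31]
    - [0,0,3,3,150,0,31]
    - [0,0,4,3,205,0,31]
    - [0,0,4.3,3,255,0,31]
    - [0,0,4.3,3,265,-20,31]
    - [0,0,4.3,3,265,-60,31]
    - [0,0,4.3,3,265,-85,31]
    - [0,0,4.3,3,265,-85,31]
    - [0,0,4.3,3,265,-85,31]

```text
clock: 29.75
tcp_pos: [0.6343, 0.2532, 0.1212]
tcp_rot: [[-0.208, 0.978, 0.001], [0.978, 0.208, 0.0], [-0.0, 0.001, -1.0]]
contact_force: [-0.0, 0.1, 1.7]
finger_gap: 0.0261
```

```bash
python3 look.py w12
python3 - <<'E'
import cv2
from bench import bot
im=bot.capture('scene')[:,:,::-1]
cv2.imwrite("pics/s12.png",cv2.resize(im[230:440,165:375],None,fx=2.8,fy=2.8,interpolation=cv2.INTER_CUBIC))
E
```

```text
29.75 [0.63431007 0.25323562 0.12119137] [[-0.2082, 0.9781, 0.0011], [0.9781, 0.2082, 0.0002], [-0.0001, 0.0011, -1.0]] 0.02612808264503407 [-0.01216964  0.1322903   1.66122244] [-0.69  0.72  0.37  1.51 -0.3   0.96 -0.02]
```

View pics/w12.png

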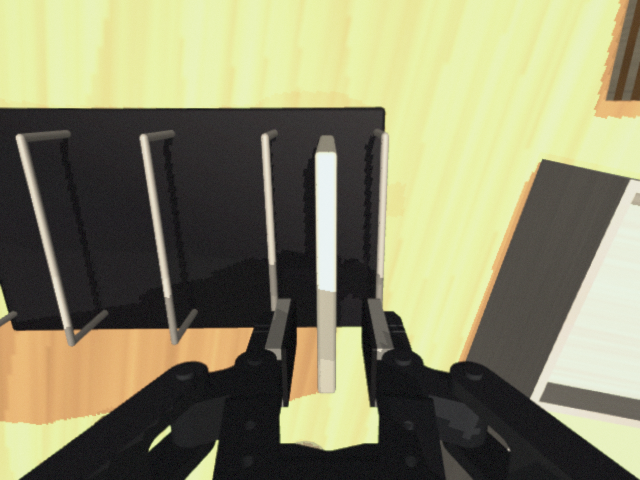

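View pics/s12.png

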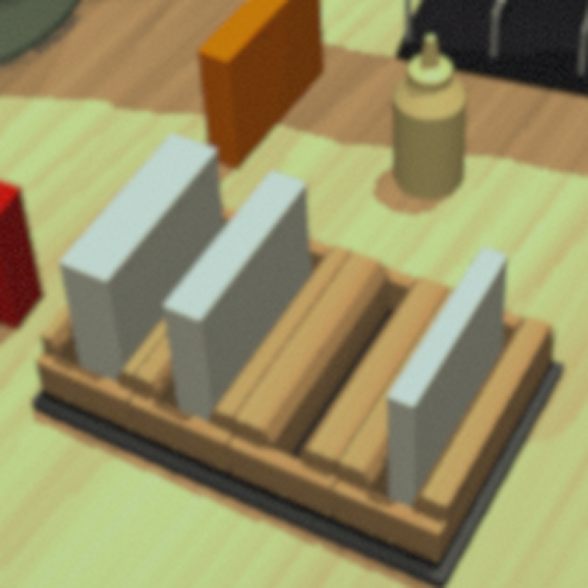

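Board b is seated. Board a stands between the fingers, at about column 326 against 329. I grip it.

>>> servo_tool:
  series:
    - [0,0,0,-1,0,-35,31]
    - [0,0,0,-1,0,-65,31]
    - [0,0,0,-1,0,-73,31]
    - [0,0,0,-1,0,-73,31]
    - [0,0,0,-1,0,-73,0]
    - [0,0,0,-1,0,-73,0]
    - [0,0,0,-1,0,-73,0]
    - [0,0,0,-1,0,-73,0]
    - [0,0,0,-1,0,-55,0]
    - [0,0,0,-1,0,-20,0]

```text
clock: 31.1
tcp_pos: [0.6322, 0.2534, 0.1011]
tcp_rot: [[-0.209, 0.978, -0.001], [0.978, 0.209, -0.001], [-0.0, -0.001, -1.0]]
contact_force: [0.6, 0.8, -0.4]
finger_gap: 0.009
```

>>> servo_tool:
  series:
    - [0,0,0,0,0,40,0]
    - [0,0,0,0,0,85,0]
    - [0,0,-1,0,-15,110,0]
    - [0,0,-2,-10,-60,112,0]
    - [0,0,-4,-20,-110,112,0]
    - [0,0,-5,-30,-160,112,0]
    - [0,0,-6,-40,-210,112,0]
    - [0,0,-7,-50,-260,112,0]
    - [0,0,-8,-60,-310,112,0]
    - [0,0,-9.3,-70,-360,112,0]

```text
clock: 32.35
tcp_pos: [0.5623, -0.108, 0.2137]
tcp_rot: [[-0.047, 0.999, 0.002], [0.999, 0.047, 0.0], [0.0, 0.002, -1.0]]
contact_force: [0.5, 0.2, -0.5]
finger_gap: 0.0095
```

>>> servo_tool:
  series:
    - [0,0,0,-7,-50,0,0]
    - [0,0,0,-14,-100,0,0]
    - [0,0,0,-14,-108,-20,0]
    - [0,0,0,-14,-108,-60,0]
    - [0,0,0,-14,-108,-90,0]
    - [0,0,0,-14,-108,-97,0]
    - [0,0,0,-14,-108,-97,0]
    - [0,0,0,-14,-108,-97,0]
    - [0,0,0,-14,-108,-97,0]
    - [0,0,0,-14,-108,-97,0]

```text
clock: 33.6
tcp_pos: [0.5489, -0.2144, 0.1157]
tcp_rot: [[-0.048, 0.999, 0.001], [0.999, 0.048, -0.0], [-0.0, 0.001, -1.0]]
contact_force: [-0.9, 0.5, -1.9]
finger_gap: 0.0095
```

```bash
python3 look.py w13
python3 - <<'E'
import cv2
im=cv2.imread("pics/w13.png")
cv2.imwrite("pics/w13c.png",cv2.resize(im[85:285,200:460],None,fx=3,fy=3,interpolation=cv2.INTER_CUBIC))
E
```

```text
33.6 [ 0.54890546 -0.21436492  0.11568449] [[-0.0481, 0.9988, 0.0007], [0.9988, 0.0481, -0.0001], [-0.0001, 0.0007, -1.0]] 0.009467725148971245 [-0.85143313  0.47034157 -1.90083062] [-0.03  0.61  0.45  1.79 -0.34  0.82  0.63]
```

View pics/w13c.png

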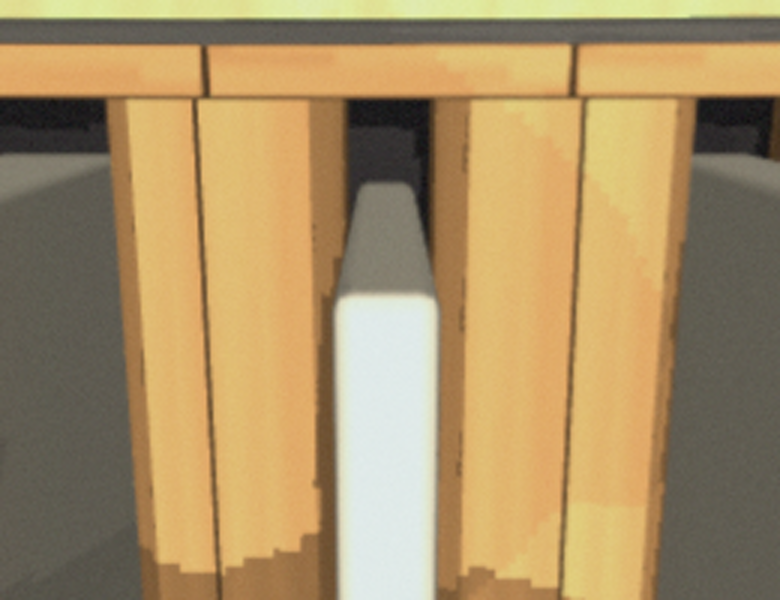

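Board a is centred over the narrow slot, its bottom at crop column 386 against a slot centre of 388. Lowering.

>>> servo_tool:
  series:
    - [0,0,0,0,0,-8,0]
    - [0,0,0,0,0,-16,0]
    - [0,0,0,0,0,-26,0]
    - [0,0,0,0,0,-36,0]
    - [0,0,0,0,0,-46,0]
    - [0,0,0,0,0,-54,0]
    - [0,0,0,0,0,-58,0]
    - [0,0,0,0,0,-59,0]
    - [0,0,0,0,0,-59,0]
    - [0,0,0,0,0,-59,0]

```text
clock: 34.9
tcp_pos: [0.549, -0.2144, 0.0567]
tcp_rot: [[-0.048, 0.999, 0.001], [0.999, 0.048, 0.0], [0.0, 0.001, -1.0]]
contact_force: [-0.7, 1.9, 6.4]
finger_gap: 0.0095
```

>>> servo_tool:
  series:
    - [0,0,0,0,0,0,31]
    - [0,0,0,0,0,0,31]
    - [0,0,0,0,0,0,31]
    - [0,0,0,0,0,40,31]
    - [0,0,0,0,0,90,31]
    - [0,0,0,0,0,145,31]
    - [0,0,0,-5,10,200,31]
    - [0,0,0,-15,30,250,31]
    - [0,0,0,-19,45,295,31]
    - [0,0,0,-19,45,295,31]

```text
clock: 36.15
tcp_pos: [0.5307, -0.1689, 0.3542]
tcp_rot: [[-0.049, 0.999, 0.005], [0.999, 0.049, -0.0], [-0.0, 0.005, -1.0]]
contact_force: [0.2, -0.3, -0.8]
finger_gap: 0.0265
```

```bash
python3 look.py w14
python3 - <<'E'
import cv2
from bench import bot
im=bot.capture('scene')[:,:,::-1]
cv2.imwrite("pics/s14.png",cv2.resize(im[230:440,165:375],None,fx=2.8,fy=2.8,interpolation=cv2.INTER_CUBIC))
im=cv2.imread("pics/w14.png")
cv2.imwrite("pics/w14c.png",cv2.resize(im[125:345,160:460],None,fx=2.6,fy=2.6,interpolation=cv2.INTER_CUBIC))
E
```

```text
36.15 [ 0.53070851 -0.16886036  0.35419522] [[-0.0493, 0.9988, 0.0052], [0.9988, 0.0493, -0.0], [-0.0003, 0.0052, -1.0]] 0.026456584552070422 [ 0.22545599 -0.348379   -0.77248146] [-0.22  0.31  0.57  1.58 -0.17  1.3   0.42]
```

View pics/s14.png

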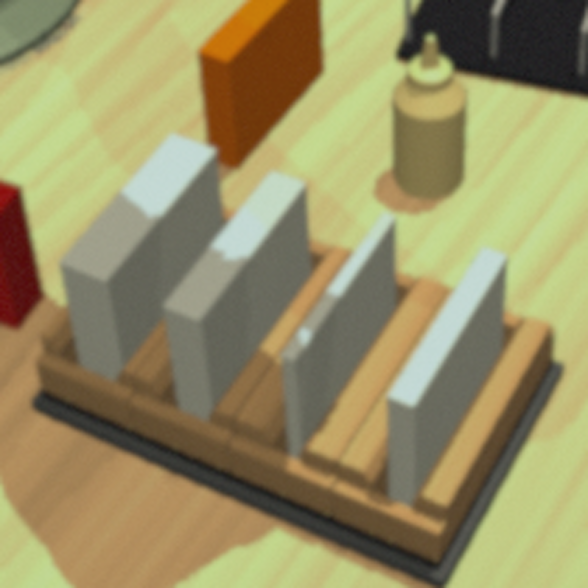

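View pics/w14c.png

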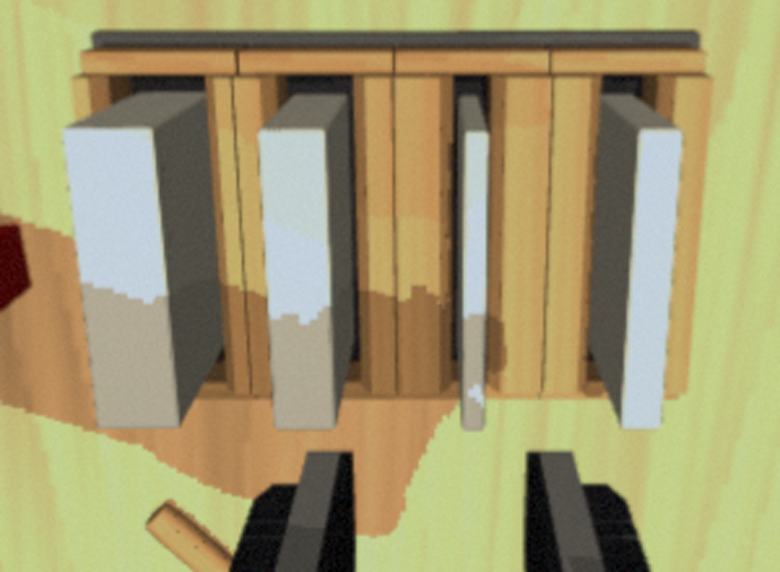

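Run:
```python
from h import *
np.set_printoptions(precision=4,suppress=True)
c=dict(np.load("w14.npz"))
Q=dict(d=[(67,127),(153,127),(180,427),(97,427)],c=[(261,128),(327,128),(335,428),(275,428)],a=[(464,131),(487,130),(484,430),(461,430)],b=[(638,129),(680,128),(661,427),(620,427)])
C=np.array([.5138,-.2169]);u=np.array([.9989,.047]);vv=np.array([-.047,.9989])
O=dict(d=-.108,c=-.036,a=.036,b=.108)
for k,q in Q.items():
    P=ray(c,np.array(q)/2.6+[159.7,124.7],.130)[:,:2]
    v=(P[0]+P[1]-P[2]-P[3])/2; e=P.mean(0)-C-u*O[k]
    print(k,"off x,y mm",1000*e@u,1000*e@vv,"yaw",np.degrees(np.arctan2(-v[0],v[1]))-2.7,"len",np.hypot(*v))
# lower far corners of boards at rim vs slot
from bench import bot
t=bot.calibration("top"); im=bot.capture("top"); cv2.imwrite("pics/t14.png",im[:,:,::-1])
m=cv2.cvtColor(im,cv2.COLOR_RGB2HSV)[190:260,315:375]
s=bot.calibration("scene")
print(proj(t,[[.4816,.01,.135]]))
cv2.imwrite("pics/t14c.png",cv2.resize(im[130:300,310:510,::-1],None,fx=3.4,fy=3.4,interpolation=cv2.INTER_CUBIC))
```

```text
d off x,y mm -0.2104433098197781 0.49606752828919426 yaw -0.3321668455866278 len 0.1284437840812927
c off x,y mm -0.9134836840284665 0.060957822313791654 yaw -0.41223169109517777 len 0.12887204313669318
a off x,y mm -1.4714067890644136 -0.9182432291255708 yaw 0.12418020567873045 len 0.12900105748241136
b off x,y mm -1.5079265056491273 0.1534822098551239 yaw 0.3963501477888127 len 0.12833275139472614
[[343.9879 224.0151]]
```

View pics/t14c.png

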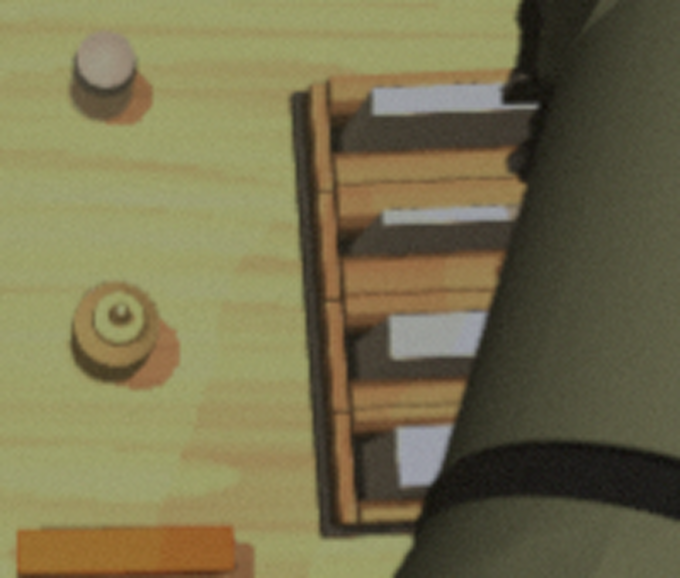

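All boards are within 2 mm of their slot centres, and the bottle is unmoved. I hand the job in.

```bash
python3 -c "
from bench import bot
print(bot.job_done(), bot.read_state()['clock'])"
```

```text
the job is handed in; nothing more can be done
the job is handed in; nothing more can be done
```

All four boards were moved into their matching slots (near to far: d, c, a, b), lowered in the grip and released at the slot floor. I handed the job in at about 36 s; no verdict was reported.

**Last checks:**
- **Position:** in the final wrist view the top edges of the boards lie within 2 mm of the slot centres, both across and along. All four are in line to within 0.5°.
- **Height:** measured board lengths fit the fully-down height. When lowered, a, b and c pressed on the floor with about 6 to 19 N; d was released about 1 mm above its floor, before any contact showed.
- **Bottle:** it stands at the same pixel in the top view as at the start, to about 2 px.
- **Arm:** the gripper was clear above the racks when I handed in.

**What failed or disagreed:**
- **Missed grasp:** the first try on d closed on air. Triangulating from the cameras put the finger tips about 35 mm above the reported TCP, more than the 13 mm swing explains. I then gripped lower and every grasp held.
- **Slot x positions:** my rough estimates from the top and wrist cameras differed by 1–3 mm. I used the wrist values.
- **Tilt of d:** d looked tilted about 2° in the grip over its slot, but stood normally after release.

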